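Set out the calibration bottles for the pH meter

TASK

Get the pH meter's calibration set ready: stand each of the four brown glass bottles in the spill dish of the same colour as its cap, in the order they will be used: yellow first, then red, then blue, and green last. Keep the bottles upright and set them down in the dishes rather than dropping them. Leave the two white plastic bottles where they stand.

Things in the scene. Friction and masses are not known exactly. Their poses are not given: they have to be found in the camera images.
- amber_yellow_mid (a point): Brown (amber) glass bottle with a yellow screw cap and a yellow label band: round, 42 mm in diameter from its foot to 52 mm up, then a short shoulder and a 28 mm wide cap, 80 mm tall in all, about 0.12 kg, loose, standing upright on the bench. This point is on its axis half-way up, 40 mm above its underside, where it can be gripped; its z axis points up, its yaw means nothing.
- amber_red_mid (a point): Brown (amber) glass bottle with a red screw cap and a red label band: round, 42 mm in diameter from its foot to 52 mm up, then a short shoulder and a 28 mm wide cap, 80 mm tall in all, about 0.12 kg, loose, standing upright on the bench. This point is on its axis half-way up, 40 mm above its underside, where it can be gripped; its z axis points up, its yaw means nothing.
- amber_blue_mid (a point): Brown (amber) glass bottle with a blue screw cap and a blue label band: round, 42 mm in diameter from its foot to 52 mm up, then a short shoulder and a 28 mm wide cap, 80 mm tall in all, about 0.12 kg, loose, standing upright on the bench. This point is on its axis half-way up, 40 mm above its underside, where it can be gripped; its z axis points up, its yaw means nothing.
- amber_green_mid (a point): Brown (amber) glass bottle with a green screw cap and a green label band: round, 42 mm in diameter from its foot to 52 mm up, then a short shoulder and a 28 mm wide cap, 80 mm tall in all, about 0.12 kg, loose, standing upright on the bench. This point is on its axis half-way up, 40 mm above its underside, where it can be gripped; its z axis points up, its yaw means nothing.
- white_red_mid (a point): White plastic bottle with a red cap and a red label band, of the same shape and size as the brown ones (42 mm diameter, 80 mm tall), loose; not part of the job, to be left where it stands. This point is on its axis, 40 mm above its underside.
- white_yellow_mid (a point): White plastic bottle with a yellow cap and a yellow label band, of the same shape and size as the brown ones (42 mm diameter, 80 mm tall), loose; not part of the job, to be left where it stands. This point is on its axis, 40 mm above its underside.
- dish_yellow: Round yellow plastic spill dish, open at the top, fixed to the bench: 76 mm outer and 68 mm inner diameter, rim 12 mm high, floor 4 mm thick (so a bottle standing in it has its middle 44 mm above the bench). Origin: centre of the underside, on the bench; z up, yaw means nothing.
- dish_red: Round red plastic spill dish, open at the top, fixed to the bench: 76 mm outer and 68 mm inner diameter, rim 12 mm high, floor 4 mm thick (so a bottle standing in it has its middle 44 mm above the bench). Origin: centre of the underside, on the bench; z up, yaw means nothing.
- dish_blue: Round blue plastic spill dish, open at the top, fixed to the bench: 76 mm outer and 68 mm inner diameter, rim 12 mm high, floor 4 mm thick (so a bottle standing in it has its middle 44 mm above the bench). Origin: centre of the underside, on the bench; z up, yaw means nothing.
- dish_green: Round green plastic spill dish, open at the top, fixed to the bench: 76 mm outer and 68 mm inner diameter, rim 12 mm high, floor 4 mm thick (so a bottle standing in it has its middle 44 mm above the bench). Origin: centre of the underside, on the bench; z up, yaw means nothing.

How it is judged:
On the way, in this order (a step that is already met when the one before it is completed fails the run):
1. the brown bottle with the yellow cap stands in the yellow dish, let go (horizontal distance between amber_yellow_mid and dish_yellow below 0.015 m and z of amber_yellow_mid in the frame of dish_yellow between 0.04 and 0.048 m and angle between amber_yellow_mid's own z axis and vertical below 0.1 rad and contact force between amber_yellow and the fingers below 0.1 N and linear speed of amber_yellow below 0.02 m/s), for 0.3 s.
2. the brown bottle with the red cap stands in the red dish, let go (horizontal distance between amber_red_mid and dish_red below 0.015 m and z of amber_red_mid in the frame of dish_red between 0.04 and 0.048 m and angle between amber_red_mid's own z axis and vertical below 0.1 rad and contact force between amber_red and the fingers below 0.1 N and linear speed of amber_red below 0.02 m/s), for 0.3 s.
3. the brown bottle with the blue cap stands in the blue dish, let go (horizontal distance between amber_blue_mid and dish_blue below 0.015 m and z of amber_blue_mid in the frame of dish_blue between 0.04 and 0.048 m and angle between amber_blue_mid's own z axis and vertical below 0.1 rad and contact force between amber_blue and the fingers below 0.1 N and linear speed of amber_blue below 0.02 m/s), for 0.3 s.
4. the brown bottle with the green cap stands in the green dish, let go (horizontal distance between amber_green_mid and dish_green below 0.015 m and z of amber_green_mid in the frame of dish_green between 0.04 and 0.048 m and angle between amber_green_mid's own z axis and vertical below 0.1 rad and contact force between amber_green and the fingers below 0.1 N and linear speed of amber_green below 0.02 m/s), for 0.3 s.
At the end, for the whole second after the job is handed in: Each brown bottle stands upright (within 0.1 rad) on the floor of the dish of its cap's colour (axes within 15 mm, its middle 40 to 48 mm above the dish's underside), let go and at rest, put there in the order yellow, red, blue, green (all of step 1 and all of step 2 and all of step 3 and all of step 4); the robot touches nothing.
It fails at once if a white plastic bottle is moved more than 20 mm (distance of any of white_red_mid, white_yellow_mid from where it was at the start of the episode above 0.02 m).
It fails at once if a bottle is tipped by more than 0.7 rad (angle between any of amber_yellow_mid, amber_red_mid, amber_blue_mid, amber_green_mid, white_red_mid, white_yellow_mid's own z axis and vertical above 0.7 rad).
It fails at once if a brown bottle is dropped (it falls free of the fingers faster than 0.7 m/s, as from 25 mm) ((contact force between amber_yellow and the fingers below 0.05 N and linear speed of amber_yellow above 0.7 m/s) or (contact force between amber_red and the fingers below 0.05 N and linear speed of amber_red above 0.7 m/s) or (contact force between amber_blue and the fingers below 0.05 N and linear speed of amber_blue above 0.7 m/s) or (contact force between amber_green and the fingers below 0.05 N and linear speed of amber_green above 0.7 m/s)).
It also fails if it takes over 102 s, if anything falls off the work surface, if the arm or the gripper's body presses on something with over 40 N, if the wrist force passes 120 N, or if a joint passes its speed limit or range.

ROBOT

A 6-joint arm with a two-finger parallel gripper is mounted at the origin on the work surface. World frame = base frame: x ahead of the robot, y to its left, z up, the work surface at z = 0. Lengths are in m, angles in rad, forces in N, time in s.
With the tool pointing down it reaches from about 0.35 to 0.875 m from the base axis. Payload 4.2 kg.
Tool frame: the origin (TCP) lies between the finger pads; the fingertips stand 11 mm ahead of it and the grasp point (between the pads) lies 8 mm behind it; z points along the fingers, y is the line along which they close (so a half turn about z gives the same grasp; the last joint's range is limited). The gripper opens to 85 mm and grips with 20 to 120 N. Pads are 22 mm wide; open, the fingers measure 114 mm over their backs; the gripper's body (76 mm by 85 mm) begins 54 mm behind the grasp point. The pads swing forward as they close: fully open they stand 13 mm farther back than shut.
Start: joints at [1.475, 0.385, 0.008, 0, -1.194, -0.259], TCP at [0.217, 0.586, 0.242] pointing down, gripper open.
Joint ranges: [-3.14, 3.14], [-1.21, 2.06], [-1.07, 1.41], [-3.16, 2.05], [-2.99, -0.16], [-3.1, 3.1]. Speed limits (rad/s): [2.79, 2.79, 3.14, 3.14, 3.14, 3.14].

INTERFACE

Orientations are given as a unit quaternion [x, y, z, w].
In Python, from cell import status, vision, workorder gives the robot as it stands.
- The arm moves only by the tool step_arm, never from a script. Its argument "steps" is text: rows parted by semicolons, each of 7 numbers parted by spaces: the closure, from -1 (fully open) to 1 (shut), then the shift along the tool's x, y, z normalised to -1 to 1, where 1 is 3 cm, then the turn, a rotation vector about the tool's x, y, z normalised to -1 to 1, where 1 is 6 degrees. A call has exactly 10 rows; each row shifts and turns the commanded pose from where the row before left it, along the tool's axes as they then stand; what a row does not reach is not made up. A row lasts 1/10 s, in which the tool goes at most 50 mm and 8.59 degrees, less where a joint would pass 70% of its speed; a pose out of reach is approached as far as the arm can. A call with a number of a shift or a turn outside -1 to 1 is refused whole. A call with a gripper value outside its range is refused whole. The fingers move at their own pace and stop on an object; "force" is the grip in N (left out, the last holds). Time passes only in rows, so rows that do not move let the fingers close, or fill a call up. It gives the time, the measured TCP pose, the force, the opening and the grip force at its end, in the units of the state.
- status.get_obs(): the state, without advancing time (a new reading comes with each control period).
- vision.grab_frame(name): name is "side" or "top" or "wrist"; returns the picture (420x560x3 uint8, red, green, blue); there is no depth.
- vision.camera_info(name): a dict with "vfov" (degrees; the focal length in pixels is half the picture's height over the tangent of half this angle, whatever the lens; pixels are square), "cx", "cy" (the principal point, pixels), "pose" (4x4, takes a point from camera to world coordinates). Camera axes: x right, y up, looking along -z (the intrinsics and any distortion apply to the point x, -y, -z); pixel columns grow to the right and rows downward; lengths in m; the calibration is good to about 2 mm. A picture is of the moment at which its call begins: read the wrist's pose just before it. camera_info takes no time and is no camera call; for the wrist camera it gives the pose at the moment of the call.
- workorder.close_job(): hands the job in; it is judged then, once.
The state is a dict: "clock": time; "joints": joint angles; "qd": joint speeds; "joint_efforts": joint torques, N m; "ee_pos": TCP position; "tcp_rot": TCP orientation; "ft_force": force on the tool from outside, world axes, zero at the start; "moment": the same for the moment, N m; "opening": finger opening in m; "finger_force": force on a finger pad.
Only numpy, scipy, OpenCV 4.12 (cv2) and the standard library are available. Lean on these libraries where they do the work, as an engineer would, in place of code of your own. Each camera call takes 0.05 s, during which the arm holds its last target. There are 200 camera calls.

## Working session

There is one attempt and no reset: what is moved stays moved. The work goes in short steps, Python scripts to look and compute and a tool call to move; the robot and the scene stay as the last step left them, time stands still between calls to the robot, and variables do not carry over. Pictures are saved under pics/ and viewed, at most 14 in all, crops included, and the job is handed in when it is done.

Besides the shell and the picture viewer there is one more tool, called after ">>>" as name(argument=value, ...), one argument or row to a line, values as JSON. step_arm: Moves the arm, as the interface text tells. Scaled input: -1 to 1 covers 3 cm each way for a shift and 6 degrees each way for a turn. Its arguments: {"type":"object","properties":{"steps":{"type":"string"},"force":{"type":"number"}},"required":["steps"]}

```bash
ls; mkdir -p pics
python3 - <<'E'
from cell import status, vision
import cv2, numpy as np
o=status.get_obs()
for k,v in o.items(): print(k,np.round(v,3))
for n in ("top","side","wrist"):
    i=vision.camera_info(n); print(n,{k:(np.round(v,4).tolist()) if not isinstance(v,str) else v for k,v in i.items()})
    cv2.imwrite(f"pics/{n}0.png",vision.grab_frame(n)[:,:,::-1])
E
```

```text
pics
clock 0.0
joints [ 1.475  0.386  0.007 -0.    -1.194 -0.259]
qd [-0.     0.002 -0.002 -0.001 -0.     0.002]
joint_efforts [ 0.0000e+00 -3.9229e+01  1.8840e+01  4.1860e+00 -5.0000e-03  0.0000e+00]
ee_pos [0.217 0.586 0.241]
tcp_rot [ 0.984 -0.177 -0.     0.001]
ft_force [0.52  0.763 0.769]
moment [-0.052  0.02   0.038]
finger_force 0.0
opening 0.085
top {'vfov': 56.6904, 'cx': 270.7964, 'cy': 208.7878, 'pose': [[-0.0238, 0.9986, -0.0474, 0.4757], [-0.9997, -0.0234, 0.0088, -0.006], [0.0077, 0.0476, 0.9988, 0.9322], [0.0, 0.0, 0.0, 1.0]]}
side {'vfov': 56.6354, 'cx': 287.8787, 'cy': 211.7992, 'pose': [[0.7386, 0.4551, -0.4974, 0.1845], [-0.6742, 0.4937, -0.5493, -0.4075], [-0.0045, 0.741, 0.6715, 0.5178], [0.0, 0.0, 0.0, 1.0]]}
wrist {'vfov': 62.016, 'cx': 279.8117, 'cy': 210.4145, 'pose': [[-0.3484, 0.8968, 0.2727, 0.2867], [-0.9373, -0.3339, -0.0995, 0.5599], [0.0018, -0.2903, 0.9569, 0.373], [0.0, 0.0, 0.0, 1.0]]}
```

View pics/top0.png

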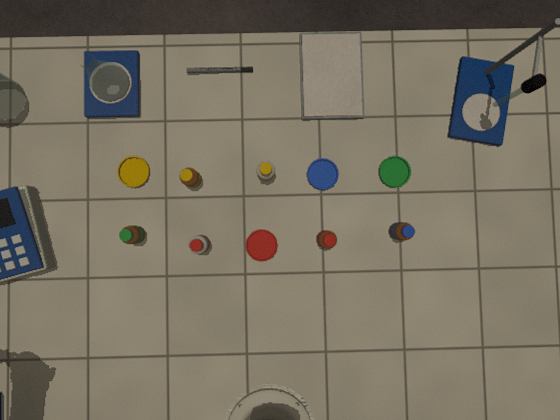

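View pics/side0.png

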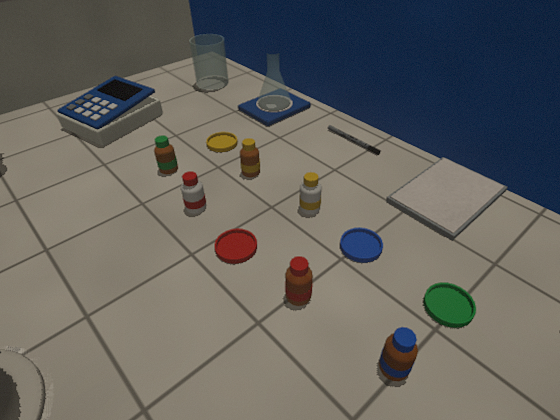

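The top picture shows the brown bottles' caps at yellow (187,175), red (330,240), blue (408,231) and green (126,235). The dishes are at yellow (134,172), red (262,245), blue (322,174) and green (395,172), and the white bottles at (265,169) and (196,244). The side view agrees. Next I triangulate from both views with colour blob centroids.

```bash
cat > h.py <<'E'
import numpy as np, cv2
from cell import vision, status
HUE={'y':(18,34),'r':(-8,6),'b':(105,125),'g':(50,80)}
def blob(img,c,u,v,r):
    """centroid+area+bbox of the largest blob of colour c near (u,v); img RGB"""
    hsv=cv2.cvtColor(img,cv2.COLOR_RGB2HSV).astype(int); h=hsv[...,0].copy()
    if c=='r': h[h>90]-=180
    m=((h>=HUE[c][0])&(h<=HUE[c][1])&(hsv[...,1]>150)&(hsv[...,2]>95)).astype(np.uint8)
    w=np.zeros_like(m); cv2.circle(w,(int(u),int(v)),r,1,-1)
    n,l,s,cc=cv2.connectedComponentsWithStats(m*w)
    if n<2: return None
    k=1+np.argmax(s[1:,4]); return cc[k],s[k]
def ray(info,u,v):
    f=210/np.tan(np.radians(info['vfov']/2)); P=np.array(info['pose'])
    d=P[:3,:3]@np.array([(u-info['cx'])/f,-(v-info['cy'])/f,-1]); return P[:3,3],d/np.linalg.norm(d)
def at_z(info,u,v,z):
    o,d=ray(info,u,v); return o+d*(z-o[2])/d[2]
def proj(info,p):
    f=210/np.tan(np.radians(info['vfov']/2)); P=np.array(info['pose'])
    q=P[:3,:3].T@(np.array(p)-P[:3,3]); return info['cx']-f*q[0]/q[2], info['cy']+f*q[1]/q[2]
def tri(rays):
    A=np.zeros((3,3));b=np.zeros(3)
    for o,d in rays:
        M=np.eye(3)-np.outer(d,d);A+=M;b+=M@o
    x=np.linalg.solve(A,b); return x,[np.linalg.norm((np.eye(3)-np.outer(d,d))@(x-o)) for o,d in rays]
E
python3 - <<'E'
from h import *
T=cv2.imread('pics/top0.png')[:,:,::-1].copy(); S=cv2.imread('pics/side0.png')[:,:,::-1].copy()
it,is_=vision.camera_info('top'),vision.camera_info('side')
L={'cap y':((186,175),(249,146)),'cap r':((330,240),(299,266)),'cap b':((408,231),(403,338)),'cap g':((126,235),(162,142)),
'wh y':((265,169),(311,180)),'wh r':((196,244),(190,178)),
'dish y':((134,172),(222,142)),'dish r':((262,245),(236,246)),'dish b':((322,174),(361,245)),'dish g':((395,172),(450,305))}
for k,(a,b) in L.items():
    d=k[:4]=='dish'
    A=blob(T,k[-1],*a,20 if d else 9);B=blob(S,k[-1],*b,32 if d else 14)
    if A is None or B is None: print(k,A,B);continue
    x,e=tri([ray(it,*A[0]),ray(is_,*B[0])])
    print(k,np.round(x,4),'err',np.round(e,4),A[0].round(1),A[1].tolist(),B[0].round(1),B[1].tolist(),'topz',at_z(it,*A[0],.01 if d else .078).round(4))
E
```

```text
cap y [0.5962 0.171  0.0778] err [0.0005 0.0005] [186.  174.7] [180, 169, 13, 13, 130] [248.1 141.8] [243, 139, 12, 7, 70] topz [0.5957 0.1713 0.078 ]
cap r [ 0.4461 -0.1407  0.0774] err [0.0005 0.0005] [329.4 239.6] [324, 234, 12, 13, 124] [298.7 263.2] [290, 257, 18, 14, 193] topz [ 0.4457 -0.1403  0.078 ]
cap b [ 0.4609 -0.3154  0.077 ] err [0.001 0.001] [408.2 231. ] [403, 226, 12, 11, 99] [404.7 336.8] [394, 328, 22, 19, 315] topz [ 0.4603 -0.3142  0.078 ]
cap g [0.4667 0.3134 0.0756] err [0.003 0.003] [121.3 236.2] [120, 235, 4, 4, 6] [160.5 138.6] [156, 136, 11, 6, 44] topz [0.4641 0.3141 0.078 ]
wh y [ 0.6068 -0.0041  0.078 ] err [0.0008 0.0008] [265.3 168.2] [260, 163, 12, 12, 117] [310.8 176.7] [304, 173, 14, 9, 98] topz [ 0.6062 -0.0036  0.078 ]
wh r [0.4417 0.1524 0.0784] err [0.0003 0.0003] [195.5 244.8] [190, 239, 12, 12, 115] [189.1 175.6] [182, 172, 15, 8, 91] topz [0.4415 0.1526 0.078 ]
dish y [0.6173 0.312  0.0058] err [0.0003 0.0003] [133.1 171.3] [117, 156, 32, 32, 760] [221.4 141.3] [207, 134, 30, 15, 333] topz [0.6164 0.3107 0.01  ]
dish r [0.4346 0.0103 0.0053] err [0.0005 0.0005] [261.2 245. ] [246, 230, 31, 31, 768] [235.4 245.1] [215, 229, 42, 31, 902] topz [0.4344 0.0105 0.01  ]
dish b [ 0.6005 -0.1401  0.0049] err [0.0018 0.0018] [322.  174.5] [308, 159, 30, 30, 632] [361.  244.5] [341, 230, 42, 28, 835] topz [ 0.5985 -0.1381  0.01  ]
dish g [ 0.6033 -0.3136  0.0029] err [0.0014 0.0014] [393.8 171.6] [380, 158, 28, 29, 514] [448.7 304.8] [426, 284, 50, 39, 1223] topz [ 0.6015 -0.3101  0.01  ]
```

View pics/wrist0.png

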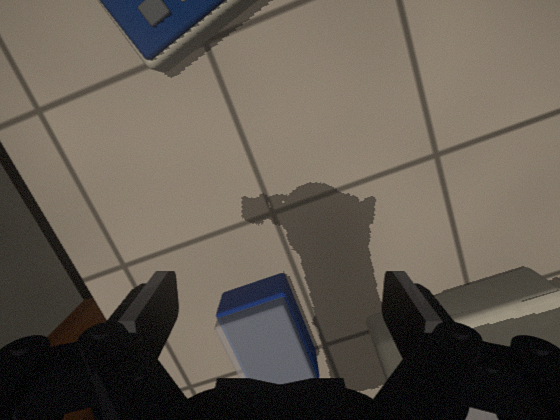

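The wrist view at the start shows only the bench edge by the meter, with no bottles in it. The triangulated heights fit (caps about 0.078, dishes 0.003–0.006). I'll re-measure the darker green and blue ones with a looser threshold, and turn the tool square to the world on the way to yellow.

```bash
sed -i 's/>150)&(hsv\[...,2\]>95/>130)\&(hsv[...,2]>V/; s/def blob(img,c,u,v,r)/def blob(img,c,u,v,r,V=95)/' h.py
python3 - <<'E'
from h import *
T=cv2.imread('pics/top0.png')[:,:,::-1].copy(); S=cv2.imread('pics/side0.png')[:,:,::-1].copy()
it,is_=vision.camera_info('top'),vision.camera_info('side')
L={'cap g':((126,235),(162,142)),'cap b':((408,231),(403,338)),'dish b':((322,174),(361,245)),'dish g':((395,172),(450,305)),'dish y':((134,172),(222,142)),}
for k,(a,b) in L.items():
    d=k[:4]=='dish'
    A=blob(T,k[-1],*a,20 if d else 9,60);B=blob(S,k[-1],*b,32 if d else 14,60)
    x,e=tri([ray(it,*A[0]),ray(is_,*B[0])])
    print(k,np.round(x,4),'err',np.round(e,4),A[0].round(1),A[1].tolist(),B[0].round(1),B[1].tolist(),'topz',at_z(it,*A[0],.01 if d else .078).round(4))
E
```

```text
cap g [0.4671 0.306  0.0775] err [0.0002 0.0002] [125.1 234.8] [120, 229, 11, 12, 101] [160.8 139.1] [155, 136, 13, 7, 64] topz [0.4669 0.3059 0.078 ]
cap b [ 0.4608 -0.3164  0.073 ] err [0.0006 0.0006] [408.2 231. ] [403, 226, 12, 11, 109] [404.4 339.2] [394, 328, 22, 24, 421] topz [ 0.4604 -0.3141  0.078 ]
dish b [ 0.6013 -0.1404  0.0042] err [0.0012 0.0012] [322.2 174. ] [307, 159, 31, 31, 721] [361.1 244.7] [340, 228, 43, 34, 1063] topz [ 0.5997 -0.1387  0.01  ]
dish g [ 0.6034 -0.3139  0.005 ] err [0.0016 0.0016] [394.2 171.5] [379, 156, 32, 31, 709] [449.4 304.1] [425, 283, 51, 42, 1449] topz [ 0.6017 -0.3109  0.01  ]
dish y [0.6177 0.3126 0.0045] err [0.0004 0.0004] [133.  171.2] [117, 156, 33, 32, 824] [221.5 141.5] [206, 132, 31, 20, 503] topz [0.6166 0.311  0.01  ]
```

>>> step_arm(
  steps="-1 0 0 0 0 0 -0.85; -1 0 0 0 0 0 -0.85; -1 0 0 0 0 0 -0.85; -1 0 0 0 0 0 -0.85; -1 0.9 0.98 0 0 0 0; -1 0.9 0.98 0 0 0 0; -1 0.9 0.98 0 0 0 0; -1 0.9 0.98 0 0 0 0; -1 0.9 0.98 0 0 0 0; -1 0.9 0.98 0 0 0 0",
  force=40,
)

```text
clock: 1.15
ee_pos: [0.38, 0.4084, 0.2421]
tcp_rot: [1.0, 0.001, -0.0, 0.0]
ft_force: [0.9, 0.2, -0.7]
opening: 0.0854
finger_force: 0.0
```

>>> step_arm(
  steps="-1 0.9 0.99 0.3 0 0 0; -1 0.9 0.99 0.3 0 0 0; -1 0.9 0.99 0.3 0 0 0; -1 0.9 0.99 0.3 0 0 0; -1 0.9 0.99 0.3 0 0 0; -1 0.9 0.99 0.3 0 0 0; -1 0.9 0.99 0.3 0 0 0; -1 0.9 0.99 0.3 0 0 0; -1 0 0 0 0 0 0; -1 0 0 0 0 0 0",
)

```text
clock: 2.15
ee_pos: [0.5957, 0.1715, 0.1693]
tcp_rot: [1.0, -0.0, -0.001, 0.0]
ft_force: [-0.5, 0.6, 0.2]
opening: 0.0854
finger_force: 0.0
```

```bash
cat > wl.py <<'E'
# wrist look: python3 wl.py name colour x y z radius -> blob at the expected place, position at height z
import sys
from h import *
n,c=sys.argv[1:3]; x,y,z,r=map(float,sys.argv[3:7])
i=vision.camera_info('wrist'); o=status.get_obs(); I=vision.grab_frame('wrist')
cv2.imwrite(f'pics/{n}.png',I[:,:,::-1])
u,v=proj(i,(x,y,z)); B=blob(I,c,u,v,int(r),60)
print('tcp',np.round(o['ee_pos'],4),'q',np.round(o['tcp_rot'],4),'exp px',round(u),round(v))
if B: print('blob',B[0].round(1),B[1].tolist(),'->',at_z(i,*B[0],z).round(4))
E
python3 wl.py wy1 y .596 .171 .08 60
```

```text
tcp [0.5957 0.1715 0.1693] q [ 1.e+00 -5.e-04 -8.e-04  4.e-04] exp px 280 220
blob [282.3 217. ] [262, 195, 41, 44, 1388] -> [0.5982 0.1696 0.08  ]
```

View pics/wy1.png

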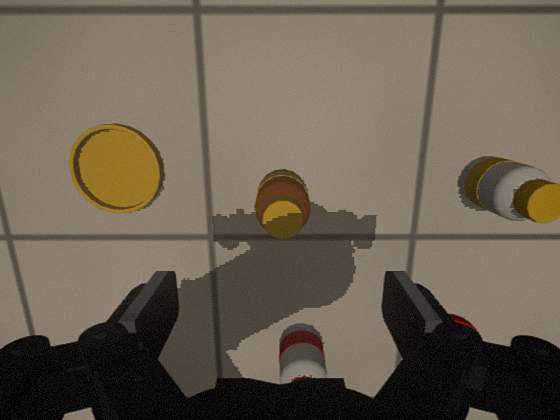

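The wrist view shows the yellow amber cap at (282,217), centred between the fingers, and the yellow dish at (117,168). This agrees with the two-view fix to about 2 mm, so I go down and grip.

>>> step_arm(
  steps="-1 0.04 0.03 0.9 0 0 0; -1 0 0 0.9 0 0 0; -1 0 0 0.9 0 0 0; -1 0 0 0.9 0 0 0; -1 0 0 0.97 0 0 0; -1 0 0 0 0 0 0; 1 0 0 0 0 0 0; 1 0 0 0 0 0 0; 1 0 0 0 0 0 0; 1 0 0 0 0 0 0",
  force=40,
)

```text
clock: 3.2
ee_pos: [0.598, 0.1724, 0.0355]
tcp_rot: [1.0, 0.001, 0.002, -0.001]
ft_force: [-1.4, 1.4, 5.9]
opening: 0.0409
finger_force: 41.0
```

Run:
```python
from h import *
I=cv2.imread('pics/wy1.png')[:,:,::-1].copy()
print(status.get_obs()['opening'],status.get_obs()['finger_force'],status.get_obs()['ee_pos'])
B=blob(I,'y',117,168,60,60);print(B)
```

```text
0.040897427222633696 41.045536652673036 [0.5980154  0.17236837 0.03552186]
(array([115.8153444 , 167.98047355]), array([  69,  124,   95,   90, 6504], dtype=int32))
```

>>> step_arm(
  steps="1 0 0 -0.5 0 0 0; 1 0 0 -0.9 0 0 0; 1 0 0 -0.9 0 0 0; 1 0.1 -0.6 -0.9 0 0 0; 1 0.1 -0.8 0 0 0 0; 1 0.1 -0.9 0 0 0 0; 1 0.1 -0.9 0 0 0 0; 1 0.1 -0.8 0 0 0 0; 1 0.13 -0.65 0 0 0 0; 1 0 0 0 0 0 0",
)

```text
clock: 4.2
ee_pos: [0.6156, 0.3135, 0.129]
tcp_rot: [1.0, 0.002, 0.0, -0.0]
ft_force: [-0.1, -0.1, -1.3]
opening: 0.0408
finger_force: 40.7
```

```bash
python3 wl.py wy2 y .617 .312 .008 120
```

```text
tcp [0.6156 0.3135 0.129 ] q [ 1.0e+00  1.7e-03  3.0e-04 -5.0e-04] exp px 282 206
blob [285.6 195.7] [235, 155, 101, 87, 6235] -> [0.6247 0.3092 0.008 ]
```

View pics/wy2.png

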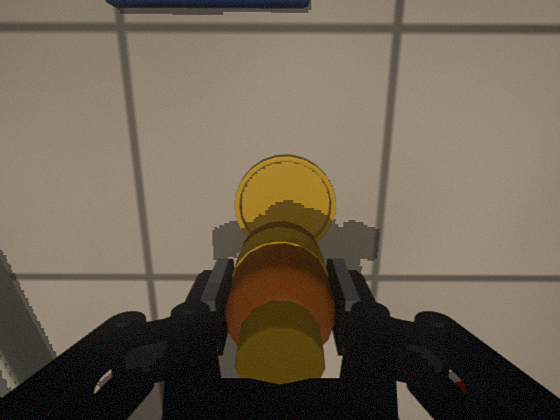

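The view shows the dish outline centred near (285.5, 204), within about 3 mm of where I expected it. The bottle hangs straight in the grip. I lower it with a small correction and release.

>>> step_arm(
  steps="1 0.07 0.1 0.5 0 0 0; 1 0 0 0.9 0 0 0; 1 0 0 0.9 0 0 0; 1 0 0 0.3 0 0 0; 1 0 0 0.2 0 0 0; 1 0 0 0.15 0 0 0; 1 0 0 0 0 0 0; 1 0 0 0 0 0 0; 1 0 0 0 0 0 0; 1 0 0 0 0 0 0",
)

```text
clock: 5.25
ee_pos: [0.6179, 0.3085, 0.0415]
tcp_rot: [1.0, 0.001, 0.001, -0.0]
ft_force: [-0.2, -0.3, -0.5]
opening: 0.0409
finger_force: 40.7
```

>>> step_arm(
  steps="1 0 0 0.04 0 0 0; 1 0 0 0.03 0 0 0; 1 0 0 0 0 0 0; 1 0 0 0 0 0 0; 0 0 0 0 0 0 0; -1 0 0 0 0 0 0; -1 0 0 0 0 0 0; -1 0 0 0 0 0 0; -1 0 0 0 0 0 0; -1 0 0 0 0 0 0",
)

```text
clock: 6.25
ee_pos: [0.6176, 0.3081, 0.0385]
tcp_rot: [1.0, 0.001, -0.0, 0.0]
ft_force: [0.1, 0.1, 0.3]
opening: 0.0852
finger_force: 0.0
```

>>> step_arm(
  steps="-1 0 0 -0.8 0 0 0; -1 0 0 -0.95 0 0 0; -1 0 0 -1 0 0 0; -1 0 0 -1 0 0 0; -1 -0.38 1 0 0 0 0; -1 -0.38 1 0 0 0 0; -1 -0.38 1 0 0 0 0; -1 -0.38 1 0 0 0 0; -1 -0.38 1 0 0 0 0; -1 -0.38 1 0 0 0 0",
)

```text
clock: 7.25
ee_pos: [0.5489, 0.1269, 0.1513]
tcp_rot: [1.0, 0.001, 0.0, -0.0]
ft_force: [0.1, 0.0, -0.3]
opening: 0.0853
finger_force: 0.0
```

>>> step_arm(
  steps="-1 -0.38 1 0 0 0 0; -1 -0.38 1 0 0 0 0; -1 -0.38 1 0 0 0 0; -1 -0.38 1 0 0 0 0; -1 -0.38 1 0 0 0 0; -1 -0.38 1 0 0 0 0; -1 -0.38 1 0 0 0 0; -1 -0.38 1 0 0 0 0; -1 -0.4 0.95 0 0 0 0; -1 0 0 0 0 0 0",
)

```text
clock: 8.25
ee_pos: [0.4449, -0.1427, 0.1512]
tcp_rot: [1.0, -0.001, -0.0, -0.0]
ft_force: [-0.4, -0.1, 0.3]
opening: 0.0851
finger_force: 0.0
```

```bash
python3 wl.py wr1 r .446 -.1405 .08 60
python3 - <<'E'
from h import *
I={n:vision.grab_frame(n) for n in('top','side')}
i={n:vision.camera_info(n) for n in I}
for n in I: cv2.imwrite(f'pics/{n}1.png',I[n][:,:,::-1])
p=[proj(i[n],(.6175,.31,.084)) for n in('top','side')]
for n,q in zip(I,p):
    B=blob(I[n],'y',*q,8,95); print(n,np.round(q,1),B)
a=cv2.resize(I['top'][140:210,90:190],None,fx=4,fy=4);b=cv2.resize(I['side'][90:160,170:270],None,fx=4,fy=4)
cv2.imwrite('pics/chk1.png',np.hstack([a,b])[:,:,::-1])
E
```

```text
tcp [ 0.4449 -0.1427  0.1512] q [ 1.0e+00 -1.4e-03 -3.0e-04 -0.0e+00] exp px 276 228
blob [278.8 224.9] [257, 201, 45, 48, 1613] -> [ 0.4483 -0.1423  0.08  ]
top [121.8 165.9] (array([121.99259259, 166.2962963 ]), array([116, 158,  13,  16, 135], dtype=int32))
side [217.8 112.4] (array([217.68292683, 114.85365854]), array([213, 111,  11,  10,  82], dtype=int32))
```

View pics/chk1.png

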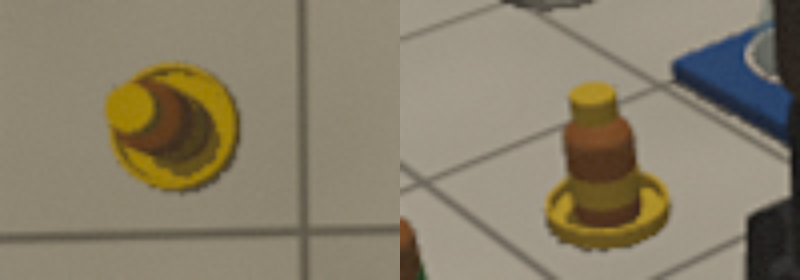

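The yellow bottle stands upright and centred in its dish. The red cap is at (279,225), 3 mm ahead of the TCP. I go down and grip it.

>>> step_arm(
  steps="-1 0.08 -0.03 0.95 0 0 0; -1 0 0 1 0 0 0; -1 0 0 1 0 0 0; -1 0 0 0.95 0 0 0; -1 0 0 0 0 0 0; -1 0 0 0 0 0 0; 1 0 0 0 0 0 0; 1 0 0 0 0 0 0; 1 0 0 0 0 0 0; 1 0 0 0 0 0 0",
)

```text
clock: 9.4
ee_pos: [0.4498, -0.1396, 0.0355]
tcp_rot: [1.0, 0.001, 0.001, 0.0]
ft_force: [-1.1, 1.1, 6.0]
opening: 0.0406
finger_force: 39.8
```

>>> step_arm(
  steps="1 0 0 -0.5 0 0 0; 1 0 0 -0.9 0 0 0; 1 0 0 -0.9 0 0 0; 1 -0.06 -0.6 -0.9 0 0 0; 1 -0.08 -0.9 0 0 0 0; 1 -0.08 -1 0 0 0 0; 1 -0.08 -1 0 0 0 0; 1 -0.08 -0.9 0 0 0 0; 1 -0.02 -0.65 0 0 0 0; 1 0 0 0 0 0 0",
)

```text
clock: 10.4
ee_pos: [0.4369, 0.0134, 0.1307]
tcp_rot: [1.0, 0.002, 0.001, -0.0]
ft_force: [1.0, -0.6, -0.6]
opening: 0.0407
finger_force: 40.8
```

```bash
python3 wl.py wr2 r .4345 .0104 .008 120
```

```text
tcp [0.4369 0.0134 0.1307] q [ 1.0e+00  2.1e-03  7.0e-04 -4.0e-04] exp px 284 210
blob [285.8 208.8] [233, 160, 104, 124, 7484] -> [0.4355 0.0089 0.008 ]
```

View pics/wr2.png

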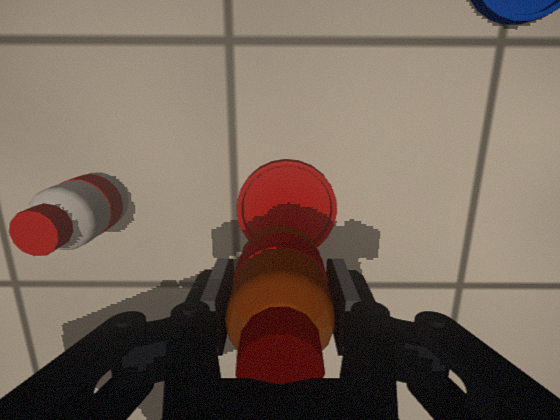

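The red dish outline is centred near (287,208), about 4 mm to the right of the TCP. The white red-capped bottle is well clear. I lower with the correction and release.

>>> step_arm(
  steps="1 -0.02 0.14 0.5 0 0 0; 1 0 0 0.9 0 0 0; 1 0 0 0.9 0 0 0; 1 0 0 0.4 0 0 0; 1 0 0 0.2 0 0 0; 1 0 0 0.1 0 0 0; 1 0 0 0.05 0 0 0; 1 0 0 0 0 0 0; 1 0 0 0 0 0 0; 1 0 0 0 0 0 0",
)

```text
clock: 11.45
ee_pos: [0.4366, 0.0075, 0.0395]
tcp_rot: [1.0, 0.001, 0.001, -0.0]
ft_force: [-1.7, -2.7, 6.0]
opening: 0.0407
finger_force: 41.4
```

>>> step_arm(
  steps="0 0 0 0 0 0 0; -1 0 0 0 0 0 0; -1 0 0 0 0 0 0; -1 0 0 0 0 0 0; -1 0 0 0 0 0 0; -1 0 0 0 0 0 0; -1 0 0 -0.8 0 0 0; -1 0 0 -0.95 0 0 0; -1 0 0 -1 0 0 0; -1 0 0 -1 0 0 0",
)

```text
clock: 12.45
ee_pos: [0.4359, 0.0075, 0.1522]
tcp_rot: [1.0, 0.001, -0.0, 0.0]
ft_force: [-0.1, 0.4, -0.2]
opening: 0.0853
finger_force: 0.0
```

>>> step_arm(
  steps="-1 0.08 1 0 0 0 0; -1 0.08 1 0 0 0 0; -1 0.08 1 0 0 0 0; -1 0.08 1 0 0 0 0; -1 0.08 1 0 0 0 0; -1 0.08 1 0 0 0 0; -1 0.08 1 0 0 0 0; -1 0.08 1 0 0 0 0; -1 0.08 1 0 0 0 0; -1 0.08 1 0 0 0 0",
)

```text
clock: 13.45
ee_pos: [0.4604, -0.2935, 0.1509]
tcp_rot: [1.0, 0.001, -0.0, -0.0]
ft_force: [0.4, 0.5, -0.5]
opening: 0.0853
finger_force: 0.0
```

>>> step_arm(
  steps="-1 0.02 0.75 0 0 0 0; -1 0 0 0 0 0 0; -1 0 0 0 0 0 0; -1 0 0 0 0 0 0; -1 0 0 0 0 0 0; -1 0 0 0 0 0 0; -1 0 0 0 0 0 0; -1 0 0 0 0 0 0; -1 0 0 0 0 0 0; -1 0 0 0 0 0 0",
)

```text
clock: 14.45
ee_pos: [0.4612, -0.3148, 0.1511]
tcp_rot: [1.0, 0.001, 0.0, -0.0]
ft_force: [-0.0, -0.8, -0.2]
opening: 0.0855
finger_force: 0.0
```

```bash
python3 wl.py wb1 b .4608 -.315 .08 60
python3 - <<'E'
from h import *
I={n:vision.grab_frame(n) for n in('top','side')}
a=cv2.resize(I['top'][210:280,210:310],None,fx=4,fy=4);b=cv2.resize(I['side'][200:270,185:285],None,fx=4,fy=4)
cv2.imwrite('pics/chk2.png',np.hstack([a,b])[:,:,::-1])
E
```

```text
tcp [ 0.4612 -0.3148  0.1511] q [ 1.e+00  7.e-04  0.e+00 -0.e+00] exp px 280 231
blob [282.2 229.3] [261, 210, 44, 40, 1158] -> [ 0.4618 -0.3164  0.08  ]
```

View pics/chk2.png

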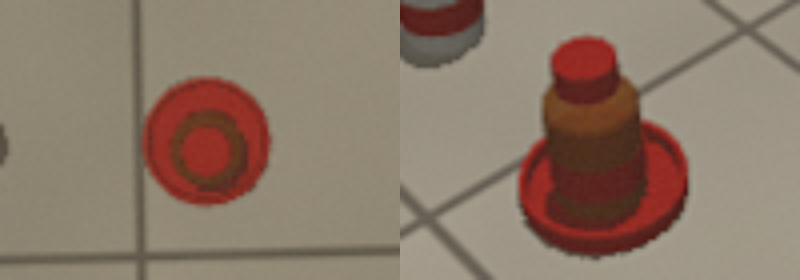

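The red bottle is in its dish, upright and near the centre. The blue cap is seen at (282,229), within 2 mm of the TCP, so I grip it.

>>> step_arm(
  steps="-1 0.01 0.04 0.95 0 0 0; -1 0 0 1 0 0 0; -1 0 0 1 0 0 0; -1 0 0 0.95 0 0 0; -1 0 0 0 0 0 0; -1 0 0 0 0 0 0; 1 0 0 0 0 0 0; 1 0 0 0 0 0 0; 1 0 0 0 0 0 0; 1 0 0 0 0 0 0",
)

```text
clock: 15.6
ee_pos: [0.4624, -0.3164, 0.0356]
tcp_rot: [1.0, 0.001, 0.001, 0.001]
ft_force: [-0.5, 1.3, 4.9]
opening: 0.0413
finger_force: 41.1
```

>>> step_arm(
  steps="1 0 0 -0.5 0 0 0; 1 0 0 -0.9 0 0 0; 1 0 0 -0.9 0 0 0; 1 0.4 -0.5 -0.9 0 0 0; 1 0.75 -0.95 0 0 0 0; 1 0.75 -0.95 0 0 0 0; 1 0.75 -0.95 0 0 0 0; 1 0.75 -0.95 0 0 0 0; 1 0.75 -0.95 0 0 0 0; 1 0.45 -0.6 0 0 0 0",
)

```text
clock: 16.6
ee_pos: [0.6005, -0.1382, 0.1299]
tcp_rot: [1.0, 0.001, 0.0, -0.0]
ft_force: [-0.3, -0.6, -1.7]
opening: 0.0408
finger_force: 40.8
```

```bash
sleep 0; python3 wl.py wb2a b .6005 -.1397 .008 120;python3 wl.py wb2 b .6005 -.1397 .008 120
```

```text
tcp [ 0.6005 -0.1382  0.1299] q [ 1.0e+00  1.4e-03  1.0e-04 -2.0e-04] exp px 282 207
blob [284.7 195.5] [235, 157, 99, 84, 5677] -> [ 0.6095 -0.1421  0.008 ]
tcp [ 0.6023 -0.1365  0.1298] q [ 1.0e+00  2.5e-03  1.0e-03 -2.0e-04] exp px 284 210
blob [287.8 197.4] [237, 160, 99, 85, 5458] -> [ 0.6101 -0.1426  0.008 ]
```

View pics/wb2.png

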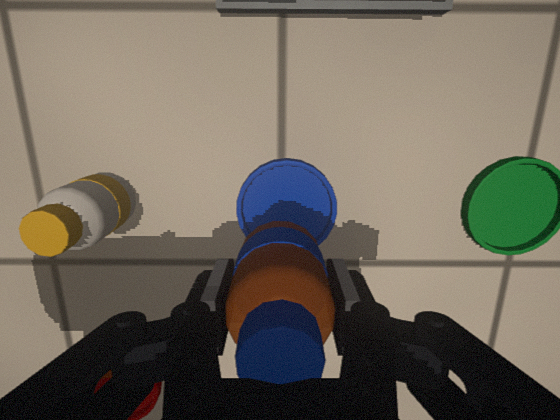

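The blue dish is centred near (287,207), about 4 mm to the right of the TCP, and the white yellow-capped bottle is clear. I lower and release.

>>> step_arm(
  steps="1 0 0.15 0.5 0 0 0; 1 0 0 0.9 0 0 0; 1 0 0 0.9 0 0 0; 1 0 0 0.4 0 0 0; 1 0 0 0.2 0 0 0; 1 0 0 0.1 0 0 0; 1 0 0 0.04 0 0 0; 1 0 0 0 0 0 0; 1 0 0 0 0 0 0; 1 0 0 0 0 0 0",
)

```text
clock: 17.7
ee_pos: [0.5997, -0.1448, 0.0397]
tcp_rot: [1.0, 0.001, 0.001, 0.0]
ft_force: [0.8, 0.4, 0.4]
opening: 0.0407
finger_force: 40.9
```

>>> step_arm(
  steps="1 0 0 0.02 0 0 0; 1 0 0 0 0 0 0; 0 0 0 0 0 0 0; -1 0 0 0 0 0 0; -1 0 0 0 0 0 0; -1 0 0 0 0 0 0; -1 0 0 0 0 0 0; -1 0 0 0 0 0 0; -1 0 0 -0.8 0 0 0; -1 0 0 -0.95 0 0 0",
)

```text
clock: 18.7
ee_pos: [0.5982, -0.1449, 0.0899]
tcp_rot: [1.0, 0.001, -0.002, -0.0]
ft_force: [1.1, 0.8, 0.5]
opening: 0.0851
finger_force: 0.0
```

>>> step_arm(
  steps="-1 0 0 -1 0 0 0; -1 0 0 -1 0 0 0; -1 -0.3 -1 0 0 0 0; -1 -0.3 -1 0 0 0 0; -1 -0.3 -1 0 0 0 0; -1 -0.3 -1 0 0 0 0; -1 -0.3 -1 0 0 0 0; -1 -0.3 -1 0 0 0 0; -1 -0.3 -1 0 0 0 0; -1 -0.3 -1 0 0 0 0",
)

```text
clock: 19.7
ee_pos: [0.5265, 0.0962, 0.1509]
tcp_rot: [1.0, 0.001, 0.0, -0.0]
ft_force: [0.1, 0.4, -0.1]
opening: 0.0855
finger_force: 0.0
```

>>> step_arm(
  steps="-1 -0.3 -1 0 0 0 0; -1 -0.3 -1 0 0 0 0; -1 -0.3 -1 0 0 0 0; -1 -0.3 -1 0 0 0 0; -1 -0.3 -1 0 0 0 0; -1 -0.3 -1 0 0 0 0; -1 -0.22 -1 0 0 0 0; -1 0 0 0 0 0 0; -1 0 0 0 0 0 0; -1 0 0 0 0 0 0",
)

```text
clock: 20.7
ee_pos: [0.4661, 0.3042, 0.1507]
tcp_rot: [1.0, 0.0, -0.0, 0.0]
ft_force: [-0.0, 0.1, -0.1]
opening: 0.0852
finger_force: 0.0
```

```bash
python3 wl.py wg1 g .467 .306 .08 60
python3 - <<'E'
from h import *
I={n:vision.grab_frame(n) for n in('top','side')}
a=cv2.resize(I['top'][140:210,275:375],None,fx=4,fy=4);b=cv2.resize(I['side'][195:265,310:410],None,fx=4,fy=4)
cv2.imwrite('pics/chk3.png',np.hstack([a,b])[:,:,::-1])
E
```

```text
tcp [0.4661 0.3042 0.1507] q [ 1.e+00  3.e-04 -3.e-04  2.e-04] exp px 277 229
blob [275.5 216.6] [259, 208, 39, 22, 370] -> [0.475  0.3066 0.08  ]
```

View pics/chk3.png

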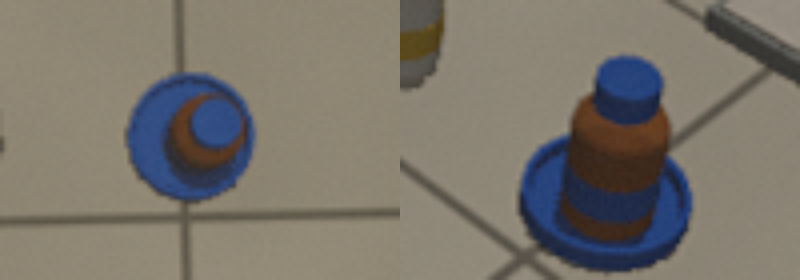

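Run:
```python
from h import *
i=vision.camera_info('top');s=vision.camera_info('side')
print(at_z(i,329.2,170.5,.084),at_z(s,310+229/4,195+77/4,.084), 'dish',at_z(i,275+190.5/4,140+137/4,.010))
```

```text
[ 0.5970876  -0.14362669  0.084     ] [ 0.59772284 -0.14542309  0.084     ] dish [ 0.59904155 -0.13966501  0.01      ]
```

>>> step_arm(
  steps="-1 0.04 -0.02 0.95 0 0 0; -1 0 0 1 0 0 0; -1 0 0 1 0 0 0; -1 0 0 0.95 0 0 0; -1 0 0 0 0 0 0; -1 0 0 0 0 0 0; 1 0 0 0 0 0 0; 1 0 0 0 0 0 0; 1 0 0 0 0 0 0; 1 0 0 0 0 0 0",
)

```text
clock: 21.85
ee_pos: [0.4678, 0.3059, 0.0354]
tcp_rot: [1.0, 0.001, 0.001, -0.001]
ft_force: [-1.7, -1.0, 6.7]
opening: 0.041
finger_force: 40.1
```

The blue bottle is upright, about 5 mm off centre, which is within the limit. The green bottle is gripped. I lift it higher to clear the others and carry it across.

>>> step_arm(
  steps="1 0 0 -0.5 0 0 0; 1 0 0 -0.95 0 0 0; 1 0 0 -1 0 0 0; 1 0 0 -1 0 0 0; 1 0 0 -1 0 0 0; 1 0.1 0.6 0 0 0 0; 1 0.22 1 0 0 0 0; 1 0.22 1 0 0 0 0; 1 0.22 1 0 0 0 0; 1 0.22 1 0 0 0 0",
)

```text
clock: 22.85
ee_pos: [0.4961, 0.1657, 0.1664]
tcp_rot: [1.0, 0.0, -0.001, 0.0]
ft_force: [0.5, -0.1, -2.2]
opening: 0.041
finger_force: 40.9
```

>>> step_arm(
  steps="1 0.22 1 0 0 0 0; 1 0.22 1 0 0 0 0; 1 0.22 1 0 0 0 0; 1 0.22 1 0 0 0 0; 1 0.22 1 0 0 0 0; 1 0.22 1 0 0 0 0; 1 0.22 1 0 0 0 0; 1 0.22 1 0 0 0 0; 1 0.22 1 0 0 0 0; 1 0.22 1 0 0 0 0",
)

```text
clock: 23.85
ee_pos: [0.5622, -0.1338, 0.1662]
tcp_rot: [1.0, 0.0, -0.001, -0.0]
ft_force: [0.9, 0.8, -2.1]
opening: 0.0409
finger_force: 40.9
```

>>> step_arm(
  steps="1 0.22 1 0 0 0 0; 1 0.22 1 0 0 0 0; 1 0.22 1 0 0 0 0; 1 0.22 1 0 0 0 0; 1 0.22 1 0.3 0 0 0; 1 0.22 0.75 0.5 0 0 0; 1 0 0.25 0.5 0 0 0; 1 0 0 0 0 0 0; 1 0 0 0 0 0 0; 1 0 0 0 0 0 0",
)

```text
clock: 24.85
ee_pos: [0.6034, -0.3114, 0.1292]
tcp_rot: [1.0, 0.001, 0.0, 0.0]
ft_force: [0.6, -0.2, -0.9]
opening: 0.0407
finger_force: 40.9
```

```bash
python3 wl.py wg2 g .6025 -.3125 .008 120
```

```text
tcp [ 0.6034 -0.3114  0.1292] q [1.0e+00 1.3e-03 5.0e-04 2.0e-04] exp px 281 209
blob [286.2 194.4] [240, 159, 94, 76, 4169] -> [ 0.6135 -0.3164  0.008 ]
```

View pics/wg2.png

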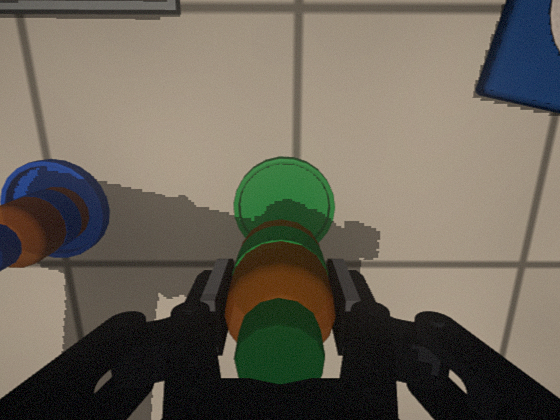

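The green dish is centred near (285,206), about 3 mm off, and the blue bottle beside it stands well. I lower and release.

>>> step_arm(
  steps="1 0.01 0.07 0.5 0 0 0; 1 0 0 0.9 0 0 0; 1 0 0 0.9 0 0 0; 1 0 0 0.4 0 0 0; 1 0 0 0.2 0 0 0; 1 0 0 0.1 0 0 0; 1 0 0 0.03 0 0 0; 1 0 0 0 0 0 0; 1 0 0 0 0 0 0; 1 0 0 0 0 0 0",
)

```text
clock: 25.9
ee_pos: [0.604, -0.3145, 0.0395]
tcp_rot: [1.0, 0.001, 0.001, 0.0]
ft_force: [-2.8, 0.9, 6.2]
opening: 0.0411
finger_force: 41.6
```

>>> step_arm(
  steps="0 0 0 0 0 0 0; -1 0 0 0 0 0 0; -1 0 0 0 0 0 0; -1 0 0 0 0 0 0; -1 0 0 0 0 0 0; -1 0 0 0 0 0 0; -1 0 0 -0.8 0 0 0; -1 0 0 -0.95 0 0 0; -1 0 0 -1 0 0 0; -1 0 0 -1 0 0 0",
)

```text
clock: 26.9
ee_pos: [0.6033, -0.3143, 0.1509]
tcp_rot: [1.0, 0.001, -0.0, -0.0]
ft_force: [0.9, -1.5, 0.3]
opening: 0.0855
finger_force: 0.0
```

>>> step_arm(
  steps="-1 -0.9 0 -0.3 0 0 0; -1 -0.9 0 0 0 0 0; -1 -0.9 0 0 0 0 0; -1 -0.9 0 0 0 0 0; -1 -0.9 0 0 0 0 0; -1 0 0 0 0 0 0; -1 0 0 0 0 0 0; -1 0 0 0 0 0 0; -1 0 0 0 0 0 0; -1 0 0 0 0 0 0",
)

```text
clock: 27.9
ee_pos: [0.469, -0.3145, 0.1586]
tcp_rot: [1.0, 0.001, -0.0, -0.0]
ft_force: [0.6, -0.3, 0.1]
opening: 0.0852
finger_force: 0.0
```

Run:
```python
from h import *
I={n:vision.grab_frame(n) for n in('top','side')}
a=cv2.resize(I['top'][130:270,100:430],(780,331));b=cv2.resize(I['side'][90:350,140:500],(364,263))
c=np.zeros((600,780,3),np.uint8);c[:331]=a;c[334:597,:364]=b
d=cv2.resize(I['side'][240:340,400:500],(263,263));c[334:597,370:633]=d
cv2.imwrite('pics/end.png',c[:,:,::-1])
```

```text
(no output)
```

View pics/end.png

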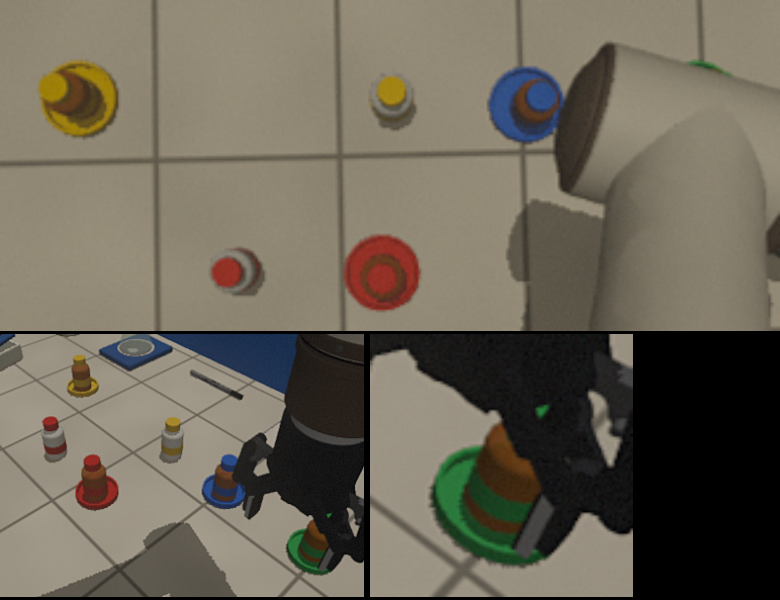

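All four brown bottles stand upright in dishes of their own colour: yellow (78,98), red (382,272), blue (526,105), and green in the lower right crop. The white bottles have not moved. The gripper is 13 cm away and only covers part of the side view, so I hand the job in.

```bash
python3 -c "
from cell import workorder
print(workorder.close_job())"
```

```text
the job is handed in; nothing more can be done
None
```

The four brown bottles stand upright and let go in the dishes of their cap colours, set down in the order yellow, red, blue, green; the white bottles were left alone, and the job is handed in (about 28 s used; no verdict was returned).

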